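# Seat the pressure roller in the V-block and hold it there

## Robot

A 6-joint arm with a two-finger parallel gripper is mounted at the origin on the work surface. World frame = base frame: x ahead of the robot, y to its left, z up, the work surface at z = 0. Lengths are in m, angles in rad, forces in N, time in s.
With the tool pointing down it reaches from about 0.225 to 0.875 m from the base axis. Payload 3.4 kg.
Tool frame: the origin (TCP) lies at the very end of the fingers, on their centre line; the grasp point (between the pads) lies 19 mm behind it; z points along the fingers, y is the direction in which the jaws open and shut (so a half turn about z gives the same grasp; the last joint's range is limited). The gripper opens to 85 mm and grips with 20 to 120 N. Pads are 22 mm wide; open, the fingers measure 114 mm over their backs; the gripper's body (76 mm by 85 mm) begins 54 mm behind the grasp point. The pads swing forward as they close: fully open they stand 13 mm farther back than shut.
Start: joints at [-1.444, 0.276, 1.505, -0, 1.361, -0.121], TCP at [0.141, -0.557, 0.231] pointing down, gripper open.
Joint ranges: [-2.89, 2.89], [-0.75, 2.08], [0.22, 2.7], [-1.18, 4.32], [0.11, 2.71], [-2.7, 2.7]. Speed limits (rad/s): [2.57, 2.57, 3.14, 3.14, 3.14, 3.14].

## Interface

Orientations are given as [roll, pitch, yaw] about the fixed x, y, z axes, in that order (R = Rz(yaw) Ry(pitch) Rx(roll)).
In Python, from rig import arm gives the robot as it stands. The module is installed in compiled form; this text tells all that it offers.
- The arm moves only by the shell command python3 -m creep 'ROWS' [OPENING]. ROWS is JSON, a list of rows, each an object of numbers: "tx", "ty", "tz": the shift along the tool's x, y, z in cm; "spin": the turn about the tool's z in degrees. In form: [{"tx": .., "ty": .., "tz": .., "spin": ..}, ...]. A call has 1 to 12 rows; each row is the pose to reach, as a shift and turn from the pose commanded when the call began, along the tool's axes at that moment; what a row does not reach only later rows make up. A row lasts 1/12 s, in which the tool goes at most 41.7 mm and 7.16 degrees, less where a joint would pass 70% of its speed; a pose out of reach is approached as far as the arm can. A call with a gripper value outside its range is refused whole. OPENING is the closure, from 0 (fully open) to 1 (shut), set as the call begins (- or left out, the last holds). The fingers move at their own pace and stop on an object; the grip force is fixed at half the most. Time passes only in rows, so rows that repeat a pose let the fingers close. It gives the time, the measured TCP pose, the force and the opening at its end, in the units of the state.
- arm.read_state(): the state, without advancing time (a new reading comes with each control period).
- arm.read_camera(name): name is "side" or "top" or "wrist"; returns a dict with "frame" (480x640x3 uint8, red, green, blue), "intrinsics" (3x3 intrinsics, pixels), "rvec" (rotation vector, rad) and "tvec" (3), from world to camera coordinates, as OpenCV has them. Camera axes: x right, y down, z forward; pixel columns grow to the right and rows downward; lengths in m; the calibration is good to about 2 mm. A picture is of the moment at which its call begins. There is no depth.
- arm.finish_job(): hands the job in, once; it reports no verdict.
The state is a dict: "t": time; "joint_positions": joint angles; "qd": joint speeds; "effort": joint torques, N m; "tool_pos": TCP position; "tool_rot": TCP orientation; "contact_force": force on the tool from outside, world axes, zero at the start; "wrist_torque": the same for the moment, N m; "width": finger opening in m.
Only numpy, scipy, OpenCV 4.12 (cv2) and the standard library are available. Lean on these libraries where they do the work, as an engineer would, in place of code of your own. Each camera call takes 0.05 s, during which the arm holds its last target. There are 200 camera calls.

## Task

Take the long pressure roller from the wooden rack, lay it lengthways in the V-block with its axle stub up against the block's end plate, and press it down with about 20 N so that it bears firmly on both faces of the V. The program finishes while the gripper is still holding the roller pressed there: do not let go or ease off. Leave the short rollers and everything else on the bench where they are.

Things in the scene. Friction and masses are not known exactly. Their poses are not given: they have to be found in the camera images.
- long_roller: the long pressure roller: black rubber cylinder 44 mm in diameter, 90 mm long, a steel axle stub (14 mm diameter, 12 mm long) at each end, 114 mm over all, both ends alike, about 0.35 kg. Origin at its very centre, x along its axis (it may be rolled about x). At the start it lies level in any of the rack's three places, its centre 41 mm above the table
- short_roller_a: short roller, bystander: same look and diameter (44 mm) but the rubber only 45 mm long (69 mm over the stubs); origin at its centre, x along its axis
- short_roller_b: the second short roller, bystander, identical to the first
- rack: fixed plywood board 150 x 260 mm, 12 mm thick, origin at the centre of its underside; three places side by side along its y, 85 mm apart, each a pair of wooden dowels (10 mm thick, 120 mm long, along the rack's x, 24 mm apart, tops 22 mm above the table) that a roller lies on
- vblock: fixed aluminium V-block, origin at the centre of its underside; base plate 150 x 74 mm, 10 mm high. 90 degree V along its x, from -45 to +45 mm: bottom line 45 mm, tops 63 mm above the table, 40 mm wide over the outside (narrower than a roller: fingers pass beside it). At its +x end an upright end plate, 40 mm wide, top 88 mm above the table, inner face at x = +57 mm
- seat (a point): point on the V-block where the centre of the long roller is when fully seated with its stub against the end plate: 76 mm above the table, on the V's middle plane, 57 mm before the end plate; x along the V towards the end plate, z up. Block and roller are hard: pressing moves the roller by well under 1 mm
- jaw_left: the fixed sloping face of the V on the block's +y side (part of the block; 90 mm long, 25 mm wide, at 45 degrees); origin at the V's bottom line, middle
- jaw_right: the same on the block's -y side
- primer_can: bystander: standing can, 80 mm across, 120 mm high; origin at the middle of its underside
- tape_measure: bystander: tape measure case, 70 x 35 mm, 65 mm high; origin at the middle of its underside
- offcut: bystander: wooden offcut 60 x 180 mm, 40 mm high, long side along its y; origin at the middle of its underside
- seam_roller: bystander: hand seam roller lying down: wooden handle 28 mm thick towards its -x, roller at its +x end, 220 mm long, up to 45 mm high; origin on the table near its middle
Things that resemble listed ones, but are neither listed nor needed, are in the scene too. Leave any orange or turquoise look-alike of the long_roller alone.

How it is judged:
By the outcome, as a careful person would: the job done as asked, in the order asked, and still so for the second after the job is handed in, while the arm keeps its last pose, push and grip.
It also fails if it takes over 35 s, if anything falls off the work surface, if the arm or the gripper's body presses on something with over 40 N, if the wrist force passes 120 N, or if a joint passes its speed limit or range.

## Working session

There is one attempt and no reset: what is moved stays moved. The work goes in short steps, Python scripts to look and compute and a shell command to move; the robot and the scene stay as the last step left them, time stands still between calls to the robot, and variables do not carry over. Pictures are saved under pics/ and viewed, about 8 in all and at most 12, crops included, and the job is handed in when it is done.

```bash
mkdir -p pics; cat > h.py <<'E'
import numpy as np, cv2
from rig import arm
def cam(n,save=None):
    c=arm.read_camera(n); 
    if save: cv2.imwrite(save,c["frame"][:,:,::-1]); np.savez(save[:-4],**{k:np.array(c[k]) for k in("frame","intrinsics","rvec","tvec")})
    return c
def ray(c,px,z):
    R=cv2.Rodrigues(np.array(c["rvec"],float))[0];K=np.array(c["intrinsics"]);t=np.array(c["tvec"],float).ravel()
    o=-R.T@t; d=R.T@np.linalg.inv(K)@np.array([px[0],px[1],1.]); return o+d*(z-o[2])/d[2]
def proj(c,P):
    return cv2.projectPoints(np.array(P,float).reshape(-1,3),np.array(c["rvec"],float),np.array(c["tvec"],float),np.array(c["intrinsics"],float),None)[0].reshape(-1,2)
E
python3 - <<'E'
from h import *
for n in("top","side"):
    c=cam(n,f"pics/{n}0.png");R=cv2.Rodrigues(np.array(c["rvec"],float))[0];print(n,-R.T@np.array(c["tvec"]).ravel(),c["intrinsics"][0])
print(arm.read_state())
E
```

```text
top [0.38478846 0.07400224 1.09463599] [508.36091377   0.         327.48800545]
side [-0.02978974  1.04702218  0.77583861] [529.25888696   0.         322.00081899]
{'t': 0.1, 'joint_positions': array([-1.44397274e+00,  2.76536640e-01,  1.50601414e+00, -2.47096725e-05,
        1.36069116e+00, -1.21024718e-01]), 'qd': array([ 0.00067864, -0.00080798, -0.00155847, -0.0012505 , -0.00040369,
        0.00052022]), 'effort': array([ 1.32108758e-03, -4.17698944e+01, -2.46405244e+01, -1.99193883e-04,
        5.85533693e-03,  1.51522084e-05]), 'tool_pos': array([ 0.1409705 , -0.55696526,  0.23052039]), 'tool_rot': array([-3.13995252e+00, -1.75135866e-04,  2.47853337e-01]), 'contact_force': array([ 0.36367759, -0.23624174, -0.47703251]), 'wrist_torque': array([0.01713567, 0.01421907, 0.02190959]), 'width': 0.08529020279159479}
```

View pics/top0.png

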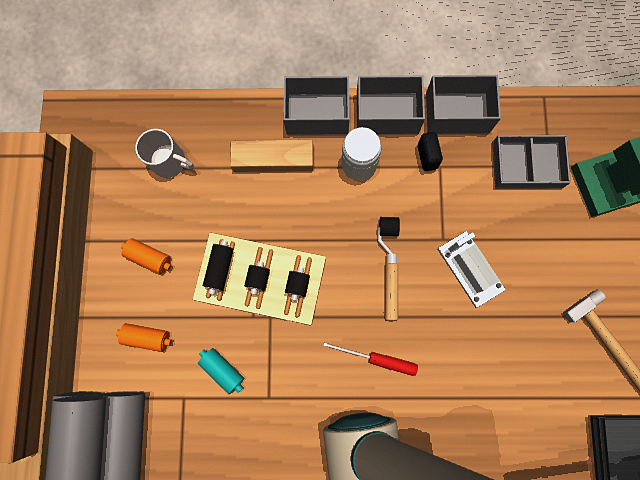

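View pics/side0.png

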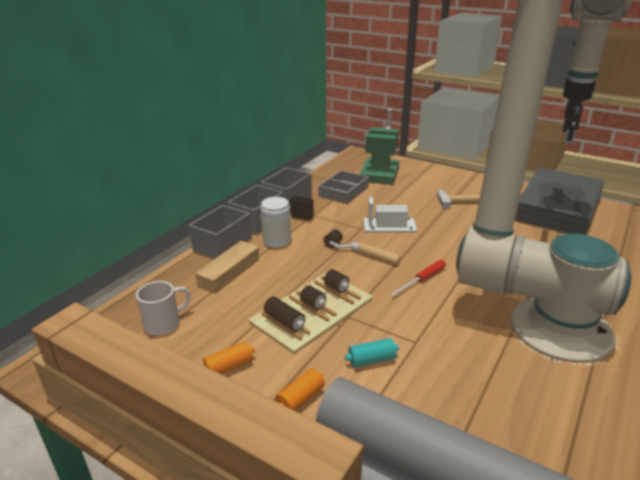

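The top view shows three black rollers on the rack: (218,269) long, (257,278) short, (298,285) short. The two at (257,278) and (298,285) are about half as long, so (218,269) fits the long roller. Orange (147,256), (145,337) and turquoise (221,370) are look-alikes. The V-block is at (472,268), with its end plate apparently at the upper-left end, near (460,242). I'll confirm both in one crop.

```bash
python3 - <<'E'
from h import *
im=cv2.imread("pics/top0.png")
a=cv2.resize(im[225:330,185:335],None,fx=5,fy=5,interpolation=cv2.INTER_CUBIC)[:, :400]
b=cv2.resize(im[225:330+0,430:510],None,fx=5,fy=5,interpolation=cv2.INTER_CUBIC)
cv2.imwrite("pics/crop1.png",np.hstack([a,b]))
c=dict(np.load("pics/top0.npz"))
hsv=cv2.cvtColor(im,cv2.COLOR_BGR2HSV)
m=((hsv[...,2]<60)).astype(np.uint8); m[:, :190]=0;m[:230]=0;m[330:]=0;m[:,330:]=0
n,l,s,ce=cv2.connectedComponentsWithStats(m)
for i in range(1,n):
    if s[i,4]<100: continue
    cn=cv2.findContours((l==i).astype(np.uint8),0,1)[0][0]
    r=cv2.minAreaRect(cn); p=np.array([ray(c,q,.041)[:2] for q in cv2.boxPoints(r)])
    print(r, p.mean(0).round(4), np.linalg.norm(p-np.roll(p,-1,0),axis=1).round(4))
# rack board
m=cv2.inRange(hsv,(18,40,170),(35,160,255)); m[:225]=0;m[335:]=0;m[:,:185]=0;m[:,335:]=0
cn=max(cv2.findContours(m,0,1)[0],key=cv2.contourArea);r=cv2.minAreaRect(cn);p=np.array([ray(c,q,.012)[:2] for q in cv2.boxPoints(r)])
print("rack",r,p.round(4),p.mean(0),np.linalg.norm(p-np.roll(p,-1,0),axis=1))
m=((hsv[...,1]<60)&(hsv[...,2]>80)).astype(np.uint8);m[:225]=0;m[315:]=0;m[:,:425]=0;m[:,515:]=0
cn=max(cv2.findContours(m,0,1)[0],key=cv2.contourArea);r=cv2.minAreaRect(cn);p=np.array([ray(c,q,.010)[:2] for q in cv2.boxPoints(r)])
print("vb",r,cv2.boxPoints(r),p.round(4),p.mean(0),np.linalg.norm(p-np.roll(p,-1,0),axis=1))
E
```

```text
((217.8529510498047, 266.5882568359375), (21.3431339263916, 44.38401794433594), 14.03624439239502) [0.5268 0.315 ] [0.093  0.0456 0.0927 0.0449]
((256.70330810546875, 277.13604736328125), (21.128877639770508, 22.617633819580078), 13.240520477294922) [0.5042 0.233 ] [0.0471 0.0445 0.047  0.0442]
((297.0411682128906, 283.064697265625), (20.933792114257812, 22.669235229492188), 12.528807640075684) [0.4916 0.1488] [0.0471 0.0438 0.047  0.0435]
rack ((258.7903747558594, 277.7953186035156), (121.08855438232422, 69.84172821044922), 12.04257583618164) [[0.4602 0.3736]
 [0.6086 0.3486]
 [0.5522 0.0905]
 [0.4069 0.1211]] [0.50696406 0.23344907] [0.15039079 0.26421862 0.1485323  0.25800307]
vb ((472.4599914550781, 268.2200012207031), (71.04703521728516, 37.54759979248047), 58.671302795410156) [[437.9531  247.63725]
 [470.0262  228.11449]
 [506.9669  288.80273]
 [474.89377 308.3255 ]] [[ 0.5708 -0.1529]
 [ 0.6136 -0.2241]
 [ 0.4816 -0.2957]
 [ 0.4405 -0.2256]] [ 0.52660328 -0.22457128] [0.08312834 0.15021461 0.08128448 0.14923482]
```

View pics/crop1.png

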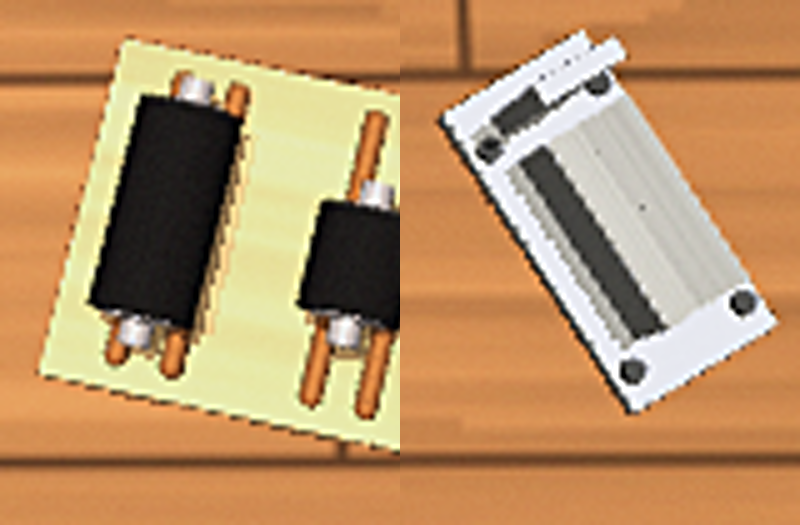

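The crop confirms it: the long roller has stubs at about px (224,243) and (212,291). The V-block's end plate is at its upper-left (far) end, so V +x points ahead with yaw of about 29°. The block lies on the way, so I'll go over it first for a closer wrist view.

```bash
python3 -m creep '[{"tx":45.5,"ty":-22.7,"tz":-5,"spin":-14.5},{"tx":45.5,"ty":-22.7,"tz":-5,"spin":-14.5},{"tx":45.5,"ty":-22.7,"tz":-5,"spin":-14.5},{"tx":45.5,"ty":-22.7,"tz":-5,"spin":-14.5},{"tx":45.5,"ty":-22.7,"tz":-5,"spin":-14.5},{"tx":45.5,"ty":-22.7,"tz":-5,"spin":-14.5},{"tx":45.5,"ty":-22.7,"tz":-5,"spin":-14.5},{"tx":45.5,"ty":-22.7,"tz":-5,"spin":-14.5},{"tx":45.5,"ty":-22.7,"tz":-5,"spin":-14.5},{"tx":45.5,"ty":-22.7,"tz":-5,"spin":-14.5},{"tx":45.5,"ty":-22.7,"tz":-5,"spin":-14.5},{"tx":45.5,"ty":-22.7,"tz":-5,"spin":-14.5}]' && python3 -m creep '[{"tx":0},{"tx":0},{"tx":0}]'; python3 - <<'E'
from h import *
cam("wrist","pics/w1.png"); s=arm.read_state(); print(s["tool_pos"],s["tool_rot"],s["joint_positions"])
E
```

```text
t: 1.1
tool_pos: [0.5193, -0.2311, 0.2801]
tool_rot: [-3.141, 0.0, 0.501]
contact_force: [0.7, -0.1, 0.3]
width: 0.0852
[ 0.52587324 -0.22551458  0.28066043] [-3.14037611 -0.0096636   0.50631418] [-0.53244788  0.24584781  1.42563754  0.00899409  1.46625758  0.53110708]$[0]: bad value
```

View pics/w1.png

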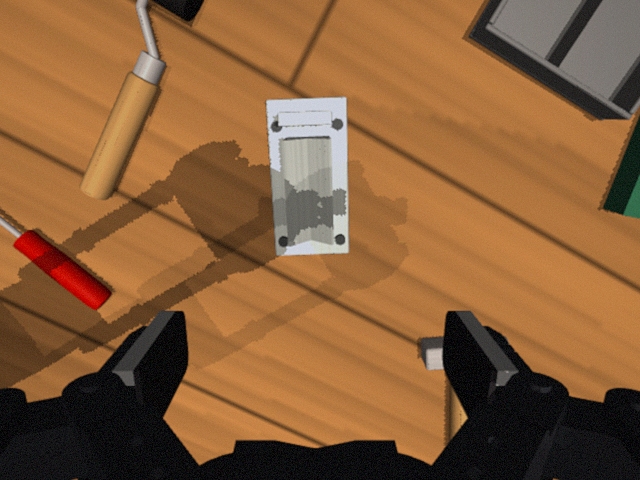

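The wrist view shows the V-block base with corners near (267,99), (346,97), (349,253) and (276,255), and the end plate at the far end, around (305,118). I'll measure it from these.

```bash
python3 - <<'E'
from h import *
def meas(c,im,px=None,roi=None):
    if px is not None: P=np.array([ray(c,q,.010)[:2] for q in px])
    # order: far-left, far-right, near-right, near-left
    fl,fr,nr,nl=P
    ax=(fl+fr-nr-nl)/2; w=(fl+nl-fr-nr)/2
    print("c",P.mean(0).round(4),"yaw",np.degrees([np.arctan2(*ax[::-1]),np.arctan2(*w[::-1])-np.pi/2]).round(2),"len",np.linalg.norm(ax),np.linalg.norm(w))
c=dict(np.load("pics/w1.npz"));im=cv2.imread("pics/w1.png")
hsv=cv2.cvtColor(im,cv2.COLOR_BGR2HSV)
m=((hsv[...,1]<75)&(hsv[...,2]>70)).astype(np.uint8);m[:85]=0;m[265:]=0;m[:,:255]=0;m[:,360:]=0
m=cv2.morphologyEx(m,cv2.MORPH_CLOSE,np.ones((9,9)))
cn=max(cv2.findContours(m,0,1)[0],key=cv2.contourArea);q=cv2.approxPolyDP(cv2.convexHull(cn),5,True)[:,0];print(q.tolist())
meas(c,im,[(267,99),(346.5,97),(349,253),(276,255)])
if len(q)==4:
    q=q[np.argsort(q[:,1])];a=q[:2][np.argsort(q[:2,0])];b=q[2:][np.argsort(q[2:,0])]
    meas(c,im,[a[0],a[1],b[1],b[0]])
t=dict(np.load("pics/top0.npz"));meas(t,None,[(438,248.6),(467,231),(505.4,289.4),(476.4,307.6)])
v=cv2.resize(im[85:270,240:370],None,fx=4,fy=4,interpolation=cv2.INTER_CUBIC)[:600]
cv2.imwrite("pics/w1c.png",cv2.resize(im[90:260,245:370],None,fx=3.5,fy=3.5,interpolation=cv2.INTER_CUBIC))
E
```

```text
[[345, 97], [348, 252], [277, 255], [266, 100]]
c [ 0.5257 -0.2223] yaw [30.61 30.21] len 0.14899340697893262 0.0727204138140837
c [ 0.5255 -0.2218] yaw [31.06 31.  ] len 0.1480774399282446 0.07152582883476379
c [ 0.5245 -0.2228] yaw [30.79 31.04] len 0.1475960279069789 0.0745845523792206
```

View pics/w1c.png

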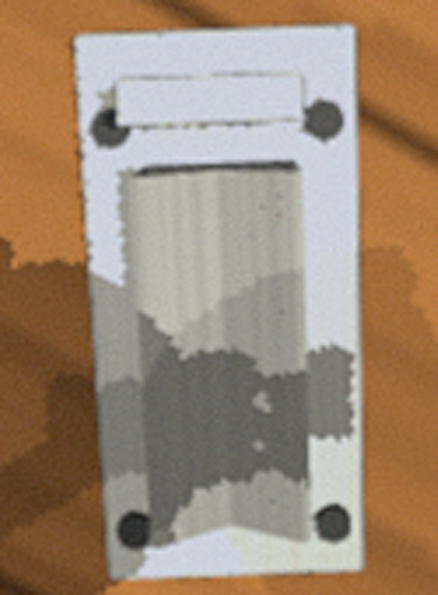

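```bash
python3 -m creep '[{"tx":26.3,"ty":-47.2,"tz":3,"spin":41.5},{"tx":26.3,"ty":-47.2,"tz":3,"spin":41.5},{"tx":26.3,"ty":-47.2,"tz":3,"spin":41.5},{"tx":26.3,"ty":-47.2,"tz":3,"spin":41.5},{"tx":26.3,"ty":-47.2,"tz":3,"spin":41.5},{"tx":26.3,"ty":-47.2,"tz":3,"spin":41.5},{"tx":26.3,"ty":-47.2,"tz":3,"spin":41.5},{"tx":26.3,"ty":-47.2,"tz":3,"spin":41.5},{"tx":26.3,"ty":-47.2,"tz":3,"spin":41.5},{"tx":26.3,"ty":-47.2,"tz":3,"spin":41.5},{"tx":26.3,"ty":-47.2,"tz":3,"spin":41.5},{"tx":26.3,"ty":-47.2,"tz":3,"spin":41.5}]' && python3 -m creep '[{"tx":0,"ty":0,"tz":0,"spin":0},{"tx":0,"ty":0,"tz":0,"spin":0},{"tx":0,"ty":0,"tz":0,"spin":0}]' 0.25; python3 - <<'E'
from h import *
c=dict(np.load("pics/w1.npz"))
# V-block checks: V bottom front end, end plate top inner edge
a=np.radians(30.8);R=np.array([[np.cos(a),-np.sin(a)],[np.sin(a),np.cos(a)]])
for px,z in [((310.7,232.3),.045),((278.4,126.6),.088),((331.6,124.9),.088)]:
    print((R.T@(ray(c,px,z)[:2]-[.5253,-.2222])).round(4))
cam("wrist","pics/w2.png"); s=arm.read_state(); print(s["tool_pos"],s["tool_rot"],s["joint_positions"],s["width"])
E
```

```text
t: 2.15
tool_pos: [0.5213, 0.2491, 0.2531]
tool_rot: [3.141, 0.0, -0.223]
contact_force: [1.5, -0.9, 0.1]
width: 0.0853
t: 2.4
tool_pos: [0.5216, 0.247, 0.253]
tool_rot: [3.14, 0.001, -0.223]
contact_force: [-0.2, -0.6, 0.3]
width: 0.064
[-0.0419  0.0001]
[0.0527 0.0202]
[ 0.0525 -0.0197]
[0.52177441 0.24631771 0.25319911] [ 3.14030363e+00  4.15213257e-04 -2.23893164e-01] [ 3.21054554e-01  2.68376162e-01  1.46129323e+00 -8.98244291e-04
  1.41294659e+00  2.11588543e+00] 0.0639606534707128
```

View pics/w2.png

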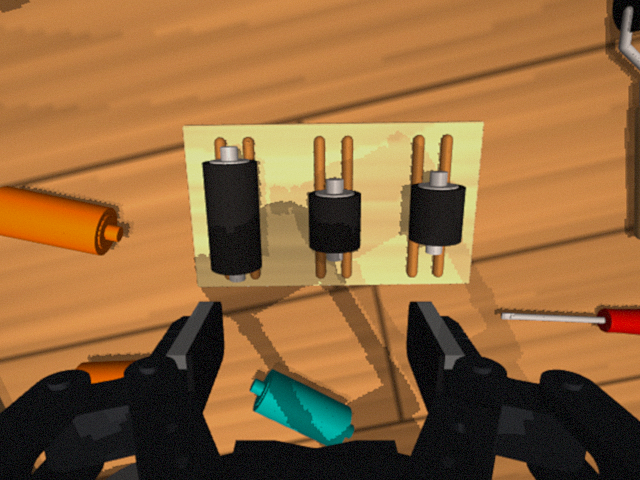

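```bash
python3 - <<'E'
from h import *
c=dict(np.load("pics/w1.npz"))
Rc=cv2.Rodrigues(c["rvec"])[0];print("cam1",-Rc.T@c["tvec"].ravel(),"fwd",Rc[2])
a=np.radians(30.8);R=np.array([[np.cos(a),-np.sin(a)],[np.sin(a),np.cos(a)]])
def W(x,y,z): return [*(np.array([.5253,-.2222])+R@[x,y]),z]
names=["base+x+y","base-x-y","plate top in +y","plate bot in +y","vbot front","vtopfront+","vtopfront-","vtopback+","vtopback-"]
P=[W(.075,.037,.01),W(-.075,-.037,.01),W(.057,.02,.088),W(.057,.02,.01),W(-.045,0,.045),W(-.045,.018,.063),W(-.045,-.018,.063),W(.045,.018,.063),W(.045,-.018,.063)]
for n,p in zip(names,proj(c,P)): print(n,p.round(1),"crop",((p-[245,90])*3.5).round(0))
c=dict(np.load("pics/w2.npz"));im=cv2.imread("pics/w2.png")
Rc=cv2.Rodrigues(c["rvec"])[0];print("cam2",-Rc.T@c["tvec"].ravel(),"fwd",Rc[2])
hsv=cv2.cvtColor(im,cv2.COLOR_BGR2HSV)
m=(hsv[...,2]<60).astype(np.uint8);m[:140]=0;m[280:]=0;m[:,:195]=0;m[:,268:]=0
cn=max(cv2.findContours(cv2.morphologyEx(m,cv2.MORPH_OPEN,np.ones((7,7))),0,1)[0],key=cv2.contourArea);r=cv2.minAreaRect(cn);b=cv2.boxPoints(r)
print(b.round(1).tolist());x,y,w,h=cv2.boundingRect(cn);print(x,y,w,h)
# side edges row by row -> midline
ys=np.arange(y+15,y+h-15);L=[];Rr=[]
for yy in ys:
    q=np.where(m[yy])[0];L.append(q.min());Rr.append(q.max()+1)
pl=np.polyfit(ys,L,1);pr=np.polyfit(ys,Rr,1)
for yy in (y,y+h/2,y+h): print("edge px",yy,np.polyval(pl,yy),np.polyval(pr,yy))
np.save("edges",np.array([pl,pr]))
# tangent planes: bisect angular edges -> axis ray plane; intersect at z=.041
Ki=np.linalg.inv(c["intrinsics"]);
def d(px): v=Rc.T@Ki@[px[0],px[1],1];return v/np.linalg.norm(v)
o=-Rc.T@c["tvec"].ravel();pts=[]
n1=np.cross(d((np.polyval(pl,y),y)),d((np.polyval(pl,y+h),y+h)));n2=np.cross(d((np.polyval(pr,y),y)),d((np.polyval(pr,y+h),y+h)))
n1/=np.linalg.norm(n1);n2/=np.linalg.norm(n2);n=n1+n2;n/=np.linalg.norm(n)
# line: n.(X-o)=0, z=.041
dz=.041-o[2];ax=np.array([-n[1],n[0]]);ax/=np.hypot(*ax);ax*=np.sign(ax[0]);p0=o[:2]-n[:2]*(n[2]*dz)/(n[:2]@n[:2])
print("axis yaw",np.degrees(np.arctan2(ax[1],ax[0])),"dist-> radius",np.linalg.norm(np.cross(np.append(p0,.041)-o,np.append(ax,0)))*np.sin(np.arccos(np.clip(n1@n2,-1,1))/2))
# along-axis : stub end centres and rubber ends
for nm,px,z in [("far rubber top rim",(229,161),.063),("far stub tip top",(229,147),.048),("near rubber low",(236,273),.041),("near stub tip",(237,281),.041)]:
    q=ray(c,px,z)[:2]; print(nm,q.round(4),"along",((q-p0)@ax).round(4),"perp",((q-p0)@[-ax[1],ax[0]]).round(4))
print("p0",p0,ax)
cv2.imwrite("pics/w2c.png",cv2.resize(im[135:290,190:275],None,fx=3.8,fy=3.8,interpolation=cv2.INTER_CUBIC))
E
```

```text
cam1 [ 0.58205234 -0.19710086  0.42288517] fwd [-0.24558185 -0.1343723  -0.96001752]
base+x+y [265.4  99.4] crop [71. 33.]
base-x-y [349.3 253.5] crop [365. 572.]
plate top in +y [278.3 120.7] crop [117. 107.]
plate bot in +y [285.2 119.2] crop [141. 102.]
vbot front [311.  235.5] crop [231. 509.]
vtopfront+ [290.1 241.9] crop [158. 532.]
vtopfront- [331.5 240.5] crop [303. 527.]
vtopback+ [284.2 135.4] crop [137. 159.]
vtopback- [328.7 133.8] crop [293. 153.]
cam2 [0.59141959 0.23134504 0.3956863 ] fwd [-0.27352093  0.06019978 -0.95998036]
[[202.60000610351562, 163.0], [256.1000061035156, 160.3000030517578], [261.70001220703125, 272.8999938964844], [208.1999969482422, 275.6000061035156]]
203 161 58 114
edge px 161 202.62826094293146 256.8688501906788
edge px 218.0 207.4470318247782 259.499264284027
edge px 275 212.26580270662492 262.12967837737517
axis yaw -12.13996656979809 dist-> radius 0.021607388130086475
far rubber top rim [0.5714 0.3022] along -0.0344 perp -0.0034
far stub tip top [0.581  0.3024] along -0.0251 perp -0.0012
near rubber low [0.4756 0.3276] along -0.1335 perp 0.0012
near stub tip [0.4682 0.3287] along -0.141 perp 0.0008
p0 [0.60583085 0.29833952] [ 0.97763678 -0.21030056]
```

View pics/w2c.png

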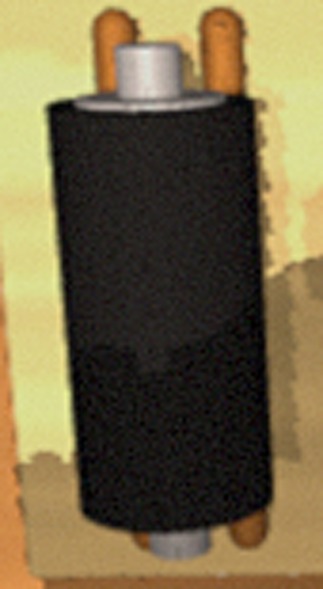

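The roller measures 0.113 m over the stubs and 0.092 m of rubber. Its centre is (0.5266, 0.3154) with yaw −12.1°, which agrees with the top camera. The block picture was taken before the arm had settled, and its high edges are off by about 4 mm, so I'll re-measure the block at rest while carrying the roller. Grasping now.

```bash
python3 -m creep '[{"tx":-1.1,"ty":-6.85,"tz":0,"spin":-0.7},{"tx":-1.1,"ty":-6.85,"tz":0,"spin":-0.7},{"tx":-1.1,"ty":-6.85,"tz":4,"spin":-0.7},{"tx":-1.1,"ty":-6.85,"tz":8,"spin":-0.7},{"tx":-1.1,"ty":-6.85,"tz":12,"spin":-0.7},{"tx":-1.1,"ty":-6.85,"tz":15,"spin":-0.7},{"tx":-1.1,"ty":-6.85,"tz":15,"spin":-0.7},{"tx":-1.1,"ty":-6.85,"tz":15,"spin":-0.7}]'; python3 - <<'E'
from h import *
s=arm.read_state(); print(s["tool_pos"],s["tool_rot"],s["contact_force"])
y=s["tool_rot"][2];d=np.array([.5266,.3154])-s["tool_pos"][:2]
print("tx,ty cm",100*(d@[np.cos(y),np.sin(y)]),100*(d@[np.sin(y),-np.cos(y)]),"tz",100*(s["tool_pos"][2]-.021),"spin",np.degrees(y)+12.1)
E
```

```text
t: 3.12
tool_pos: [0.5261, 0.3146, 0.1026]
tool_rot: [3.139, 0.003, -0.213]
contact_force: [0.4, 0.0, 0.5]
width: 0.0643
[0.52605916 0.31460309 0.1026304 ] [ 3.13922750e+00  2.61538463e-03 -2.13424442e-01] [0.40524649 0.02173032 0.49310815]
tx,ty cm 0.03597767453034289 -0.0893380135382522 tz 8.163040384527791 spin -0.12831979519746994
```

```bash
python3 -m creep '[{"tx":0,"ty":-0.1,"tz":3,"spin":0},{"tx":0,"ty":-0.1,"tz":5,"spin":0},{"tx":0,"ty":-0.1,"tz":7,"spin":0},{"tx":0,"ty":-0.1,"tz":8.1,"spin":0},{"tx":0,"ty":-0.1,"tz":8.1,"spin":0},{"tx":0,"ty":-0.1,"tz":8.1,"spin":0}]'; python3 -m creep '[{"tx":0,"ty":0,"tz":0,"spin":0},{"tx":0,"ty":0,"tz":0,"spin":0},{"tx":0,"ty":0,"tz":0,"spin":0},{"tx":0,"ty":0,"tz":0,"spin":0},{"tx":0,"ty":0,"tz":0,"spin":0},{"tx":0,"ty":0,"tz":0,"spin":0},{"tx":0,"ty":0,"tz":0,"spin":0},{"tx":0,"ty":0,"tz":0,"spin":0}]' 1
```

```text
t: 3.62
tool_pos: [0.528, 0.3177, 0.0242]
tool_rot: [-3.14, -0.002, -0.212]
contact_force: [0.8, -0.2, 0.4]
width: 0.0642
t: 4.28
tool_pos: [0.5277, 0.3158, 0.0252]
tool_rot: [3.14, -0.003, -0.21]
contact_force: [-1.0, -6.5, 6.2]
width: 0.0424
```

```bash
python3 -m creep '[{"tx":0,"ty":0,"tz":-1,"spin":0},{"tx":0,"ty":0,"tz":-3,"spin":0},{"tx":0,"ty":0,"tz":-6,"spin":0},{"tx":0,"ty":0,"tz":-9,"spin":0},{"tx":0,"ty":0,"tz":-12,"spin":0},{"tx":0,"ty":0,"tz":-15,"spin":0},{"tx":0,"ty":0,"tz":-18,"spin":0},{"tx":0,"ty":0,"tz":-20,"spin":0},{"tx":0,"ty":0,"tz":-20,"spin":0},{"tx":0,"ty":0,"tz":-20,"spin":0}]'; python3 - <<'E'
from h import *
cam("wrist","pics/w3.png"); cam("top","pics/top3.png");s=arm.read_state(); print(s["tool_pos"],s["tool_rot"],s["contact_force"],s["wrist_torque"],s["width"])
y=s["tool_rot"][2]
b=np.radians(30.8);t=np.array([.525,-.2225])-.07*np.array([np.cos(b),np.sin(b)]);d=t-s["tool_pos"][:2]
print("to hover tx,ty cm",100*(d@[np.cos(y),np.sin(y)]),100*(d@[np.sin(y),-np.cos(y)]),"spin",np.degrees(y)-30.8)
E
```

```text
t: 5.12
tool_pos: [0.5268, 0.318, 0.224]
tool_rot: [-3.139, -0.002, -0.211]
contact_force: [0.6, -1.3, -4.3]
width: 0.0421
[0.52530568 0.31716866 0.22086938] [ 3.13975206e+00  2.72329668e-03 -2.11160411e-01] [-0.43665576 -0.308199   -4.71039856] [-0.04579857 -0.024757    0.08728741] 0.04208734886435574
to hover tx,ty cm 6.153362093664396 57.53950140744089 spin -42.898600377275564
```

View pics/w3.png

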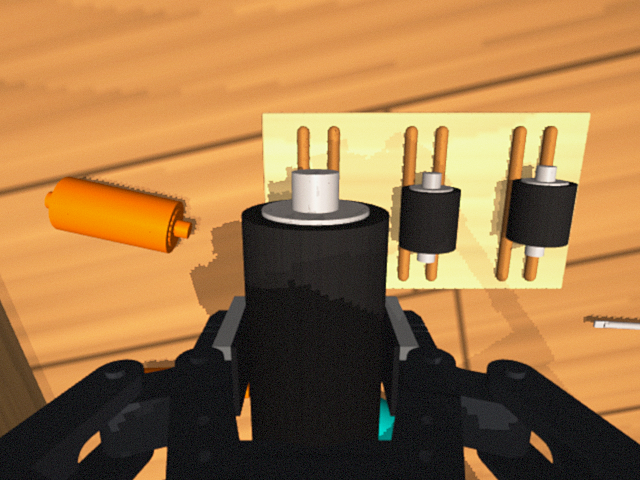

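The long roller is gripped and lifted straight, with its front stub at about px (316,190). Both short rollers are still on the rack. Next I'll carry it to a hover point behind the V-block.

```bash
python3 -m creep '[{"tx":6.2,"ty":57.5,"tz":0,"spin":-43},{"tx":6.2,"ty":57.5,"tz":0,"spin":-43},{"tx":6.2,"ty":57.5,"tz":0,"spin":-43},{"tx":6.2,"ty":57.5,"tz":0,"spin":-43},{"tx":6.2,"ty":57.5,"tz":0,"spin":-43},{"tx":6.2,"ty":57.5,"tz":0,"spin":-43},{"tx":6.2,"ty":57.5,"tz":0,"spin":-43},{"tx":6.2,"ty":57.5,"tz":0,"spin":-43},{"tx":6.2,"ty":57.5,"tz":0,"spin":-43},{"tx":6.2,"ty":57.5,"tz":0,"spin":-43},{"tx":6.2,"ty":57.5,"tz":0,"spin":-43},{"tx":6.2,"ty":57.5,"tz":0,"spin":-43}]'; python3 - <<'E'
from h import *
s=arm.read_state();y=s["tool_rot"][2]
b=np.radians(30.8);t=np.array([.525,-.2225])-.07*np.array([np.cos(b),np.sin(b)]);d=t-s["tool_pos"][:2]
print(s["joint_positions"],"to hover tx,ty cm",100*(d@[np.cos(y),np.sin(y)]),100*(d@[np.sin(y),-np.cos(y)]),"spin",np.degrees(y)-30.8)
E
```

```text
t: 6.22
tool_pos: [0.4748, -0.1648, 0.2204]
tool_rot: [-3.138, 0.002, 0.539]
contact_force: [1.9, -0.2, -3.1]
width: 0.0423
[-4.72970464e-01  1.75749802e-01  1.66844782e+00  3.21991780e-04
  1.30157251e+00  5.58622408e-01] to hover tx,ty cm -5.647683976395214 7.515943657702118 spin 0.08934522086540397
```

```bash
python3 -m creep '[{"tx":-5,"ty":6.3,"tz":0,"spin":0},{"tx":-5,"ty":6.3,"tz":0,"spin":0},{"tx":-5,"ty":6.3,"tz":0,"spin":0},{"tx":-5,"ty":6.3,"tz":0,"spin":0},{"tx":-5,"ty":6.3,"tz":0,"spin":0},{"tx":-5,"ty":6.3,"tz":0,"spin":0},{"tx":-5,"ty":6.3,"tz":0,"spin":0}]'; python3 - <<'E'
from h import *
cam("wrist","pics/w4.png");s=arm.read_state();print(s["tool_pos"],s["tool_rot"])
E
```

```text
t: 6.8
tool_pos: [0.4659, -0.2418, 0.222]
tool_rot: [-3.14, 0.0, 0.541]
contact_force: [0.3, 0.3, -3.7]
width: 0.042
[ 0.46604649 -0.24193308  0.22225328] [-3.14073024e+00  2.10733791e-04  5.41226110e-01]
```

View pics/w4.png

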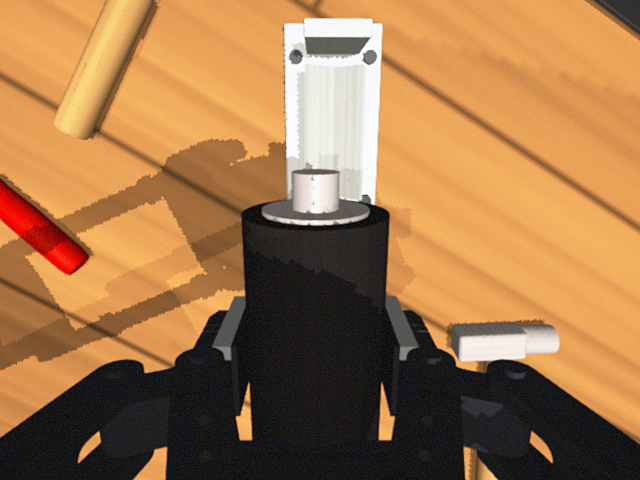

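At rest over the block: the end plate's top is at about rows 19–37, cols 304–372, its shaded inner face is below that, and the groove spans cols 302–365. I'll enlarge it and overlay the predicted points.

```bash
python3 - <<'E'
from h import *
c=dict(np.load("pics/w4.npz"));im=cv2.imread("pics/w4.png");k=4
crop=cv2.resize(im[10:155,265:400],None,fx=k,fy=k,interpolation=cv2.INTER_CUBIC)
a=np.radians(30.8);R=np.array([[np.cos(a),-np.sin(a)],[np.sin(a),np.cos(a)]])
def W(x,y,z): return [*(np.array([.525,-.2225])+R@[x,y]),z]
P=[W(.075,.037,.01),W(.075,-.037,.01),W(.057,.02,.088),W(.057,-.02,.088),W(.057,.02,.01),W(.057,-.02,.01),W(.045,.018,.063),W(.045,-.018,.063),W(.045,0,.045),W(-.0,.018,.063),W(-.0,-.018,.063),W(0,0,.045)]
for p in proj(c,P):
    q=((p-[265,10]+.5)*k);print(p.round(1),q.round(0)); cv2.circle(crop,tuple(int(v) for v in q),3,(0,0,255),1)
cv2.imwrite("pics/w4c.png",crop)
Rc=cv2.Rodrigues(c["rvec"])[0];print("cam",-Rc.T@c["tvec"].ravel())
E
```

```text
[284.  23.] [78. 54.]
[383.3  23.3] [475.  55.]
[304.3  30.3] [159.  83.]
[372.9  30.5] [433.  84.]
[306.9  49.2] [170. 159.]
[359.7  49.4] [381. 160.]
[308.5  57.7] [176. 193.]
[364.1  57.9] [398. 194.]
[335.1  61. ] [282. 206.]
[308.5 129.4] [176. 480.]
[361.8 129.6] [389. 480.]
[334.  128.6] [278. 476.]
cam [ 0.52737249 -0.2055502   0.36473956]
```

View pics/w4c.png

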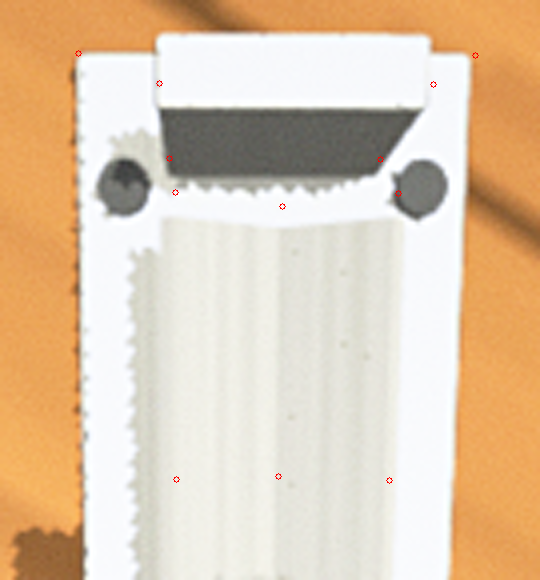

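```bash
python3 - <<'E'
from h import *
c=dict(np.load("pics/w4.npz"));im=cv2.imread("pics/w4.png")
s=arm.read_state();y=s["tool_rot"][2];T=s["tool_pos"];e=np.array([np.cos(y),np.sin(y)]);l=np.array([-e[1],e[0]])
for za in(.014,.016,.019):
    axz=T[2]+za
    for nm,px,z in[("tip",(316,171),axz+.007),("rim top",(316,206),axz+.022),("rimL",(243.5,217),axz),("rimR",(388,217),axz)]:
        q=ray(c,px,z)[:2]-T[:2];print(za,nm,(q@e).round(4),(q@l).round(4))
R=np.array([[np.cos(b:=np.radians(30.8)),-np.sin(b)],[np.sin(b),np.cos(b)]])
for px,z in[((304.5,36.7-.5),.088),((370,36.7-.5),.088),((307,53.7),.01),((359.5,53.7),.01)]:
    print("plate",(R.T@(ray(c,px,z)[:2]-[.525,-.2225])).round(4))
S=np.array([.5217,-.2239]);t=S-.010*R[:,0];d=t-T[:2]
print("T",T,np.degrees(y),"tx,ty",100*(d@e),100*(d@-l),"tz to TCP .075",100*(T[2]-.075))
E
```

```text
0.014 tip 0.0557 -0.0006
0.014 rim top 0.0489 -0.0005
0.014 rimL 0.0409 0.0215
0.014 rimR 0.0409 -0.0225
0.016 tip 0.056 -0.0006
0.016 rim top 0.0493 -0.0005
0.016 rimL 0.0414 0.0212
0.016 rimR 0.0413 -0.0222
0.019 tip 0.0564 -0.0006
0.019 rim top 0.05 -0.0005
0.019 rimL 0.0421 0.0207
0.019 rimR 0.0421 -0.0216
plate [0.0539 0.0199]
plate [ 0.054  -0.0184]
plate [0.0539 0.0199]
plate [ 0.054  -0.0199]
T [ 0.46604649 -0.24193308  0.22225328] 31.009971874167622 tx,ty 4.698985924295072 1.317958693137668 tz to TCP .075 14.725327942441124
```

The plate's inner face is consistently at +54 mm from the base-plate centre, from both its top and bottom edges, so I take the seat from the plate: (0.5217, −0.2239). The roller is centred in the grip, with its tip 56 mm ahead. Next I go to 10 mm before the plate, above the V.

```bash
python3 -m creep '[{"tx":2.5,"ty":0.7,"tz":0,"spin":0.2},{"tx":4.7,"ty":1.3,"tz":2,"spin":0.2},{"tx":4.7,"ty":1.3,"tz":5,"spin":0.2},{"tx":4.7,"ty":1.3,"tz":8,"spin":0.2},{"tx":4.7,"ty":1.3,"tz":11,"spin":0.2},{"tx":4.7,"ty":1.3,"tz":13,"spin":0.2},{"tx":4.7,"ty":1.3,"tz":14,"spin":0.2},{"tx":4.7,"ty":1.3,"tz":14.7,"spin":0.2},{"tx":4.7,"ty":1.3,"tz":14.7,"spin":0.2},{"tx":4.7,"ty":1.3,"tz":14.7,"spin":0.2},{"tx":4.7,"ty":1.3,"tz":14.7,"spin":0.2}]'; cat > st.py <<'E'
from h import *
s=arm.read_state();y=s["tool_rot"][2];T=s["tool_pos"];e=np.array([np.cos(y),np.sin(y)]);l=np.array([-e[1],e[0]])
b=np.radians(30.8);B=np.array([np.cos(b),np.sin(b)]);N=np.array([-B[1],B[0]])
d=np.array([.5217,-.2239])-T[:2];F=s["contact_force"]
print("T",T.round(4),"yaw",np.degrees(y).round(2),"rem x,left mm",(1000*d@B).round(2),(1000*d@N).round(2),"tcpz",T[2].round(4),"F ax,left,z",(F[:2]@B).round(1),(F[:2]@N).round(1),F[2].round(1),"tq",s["wrist_torque"].round(2),"w",s["width"].round(4))
E
python3 st.py
```

```text
t: 7.77
tool_pos: [0.5143, -0.231, 0.0772]
tool_rot: [3.139, -0.002, 0.536]
contact_force: [-0.5, -0.0, -2.8]
width: 0.0422Traceback (most recent call last):
  File "st.py", line 5, in <module>
    print("T",T.round(4),"yaw",np.degrees(y).round(2),"rem x,left mm",(1000*d@B).round(2),(1000*d@N).round(2),"tcpz",T[2].round(4),"F ax,left,z",(F[:2]@B).round(1),(F[:2]@N).round(1),F[2].round(1),"tq",s["wrist_torque"].round(2),"w",s["width"].round(4))
                                                                                                                                                                                                                                         ^^^^^^^^^^^^^^^^
AttributeError: 'float' object has no attribute 'round'
```

```bash
sed -i 's/s\["width"\].round(4)/s["width"]/' st.py; python3 st.py; python3 -m creep '[{"tx":0,"ty":0,"tz":0.4,"spin":0},{"tx":0,"ty":0,"tz":0.8,"spin":0},{"tx":0,"ty":0,"tz":1.1,"spin":0},{"tx":0,"ty":0,"tz":1.1,"spin":0},{"tx":0,"ty":0,"tz":1.1,"spin":0},{"tx":0,"ty":0,"tz":1.1,"spin":0}]'; python3 st.py
```

```text
T [ 0.5143 -0.231   0.0772] yaw 30.71 rem x,left mm 10.03 2.32 tcpz 0.0772 F ax,left,z -0.4 0.2 -2.8 tq [0.01 0.   0.02] w 0.0422235231977144
t: 8.27
tool_pos: [0.513, -0.2305, 0.0646]
tool_rot: [3.142, 0.0, 0.536]
contact_force: [-0.7, 0.9, -3.2]
width: 0.0424
T [ 0.513  -0.2305  0.0646] yaw 30.69 rem x,left mm 10.81 1.24 tcpz 0.0646 F ax,left,z -0.1 1.2 -3.2 tq [-0.01 -0.01  0.  ] w 0.04243199081209648
```

```bash
python3 -m creep '[{"tx":0,"ty":-0.15,"tz":0,"spin":0},{"tx":0,"ty":-0.15,"tz":0.2,"spin":0},{"tx":0,"ty":-0.15,"tz":0.4,"spin":0},{"tx":0,"ty":-0.15,"tz":0.4,"spin":0},{"tx":0,"ty":-0.15,"tz":0.4,"spin":0},{"tx":0,"ty":-0.15,"tz":0.4,"spin":0}]'; python3 st.py
```

```text
t: 8.77
tool_pos: [0.5122, -0.2291, 0.0605]
tool_rot: [-3.141, 0.0, 0.536]
contact_force: [0.7, 0.7, -3.1]
width: 0.0422
T [ 0.5122 -0.2291  0.0605] yaw 30.7 rem x,left mm 10.8 -0.4 tcpz 0.0605 F ax,left,z 1.0 0.2 -3.1 tq [ 0.05  0.02 -0.  ] w 0.042184925204904966
```

```bash
python3 -m creep '[{"tx":0.3,"ty":0,"tz":0,"spin":0},{"tx":0.6,"ty":0,"tz":0,"spin":0},{"tx":0.9,"ty":0,"tz":0,"spin":0},{"tx":0.9,"ty":0,"tz":0,"spin":0},{"tx":0.9,"ty":0,"tz":0,"spin":0}]'; python3 st.py;  python3 -m creep '[{"tx":0,"ty":0,"tz":0.1,"spin":0},{"tx":0,"ty":0,"tz":0.1,"spin":0},{"tx":0,"ty":0,"tz":0.1,"spin":0}]'; python3 st.py
```

```text
t: 9.18
tool_pos: [0.5204, -0.2244, 0.0606]
tool_rot: [3.141, -0.0, 0.536]
contact_force: [-0.7, 0.4, -3.5]
width: 0.042
T [ 0.5204 -0.2244  0.0606] yaw 30.72 rem x,left mm 1.35 -0.26 tcpz 0.0606 F ax,left,z -0.4 0.7 -3.5 tq [ 0.09 -0.06 -0.01] w 0.04203928887059914
t: 9.43
tool_pos: [0.5203, -0.2244, 0.0604]
tool_rot: [3.141, -0.001, 0.536]
contact_force: [-0.5, 2.4, 2.8]
width: 0.0423
T [ 0.5203 -0.2244  0.0604] yaw 30.7 rem x,left mm 1.44 -0.28 tcpz 0.0604 F ax,left,z 0.8 2.3 2.8 tq [0.37 0.07 0.08] w 0.042288313674437014
```

```bash
python3 -m creep '[{"tx":0,"ty":0,"tz":0.1,"spin":0},{"tx":0,"ty":0,"tz":0.1,"spin":0},{"tx":0,"ty":0,"tz":0.1,"spin":0}]'; python3 st.py
```

```text
t: 9.68
tool_pos: [0.5204, -0.2244, 0.0603]
tool_rot: [3.141, -0.001, 0.536]
contact_force: [-2.5, 4.0, 11.0]
width: 0.042
T [ 0.5204 -0.2244  0.0603] yaw 30.7 rem x,left mm 1.41 -0.24 tcpz 0.0603 F ax,left,z -0.1 4.7 11.0 tq [0.46 0.28 0.08] w 0.041957228338105466
```

```bash
python3 -m creep '[{"tx":0,"ty":-0.05,"tz":-0.15,"spin":0},{"tx":0.1,"ty":-0.05,"tz":-0.15,"spin":0},{"tx":0.1,"ty":-0.05,"tz":-0.15,"spin":0},{"tx":0.1,"ty":-0.05,"tz":-0.15,"spin":0}]'; python3 st.py;  python3 -m creep '[{"tx":0.1,"ty":0,"tz":0,"spin":0},{"tx":0.1,"ty":0,"tz":0,"spin":0},{"tx":0.1,"ty":0,"tz":0,"spin":0}]'; python3 st.py
```

```text
t: 10.02
tool_pos: [0.5204, -0.2241, 0.0603]
tool_rot: [3.141, 0.001, 0.536]
contact_force: [-2.5, -0.5, 3.6]
width: 0.0424
T [ 0.5204 -0.2241  0.0603] yaw 30.72 rem x,left mm 1.26 -0.51 tcpz 0.0603 F ax,left,z -2.4 0.9 3.6 tq [-0.1   0.44  0.08] w 0.042372085460344294
t: 10.27
tool_pos: [0.5205, -0.224, 0.0602]
tool_rot: [3.141, 0.003, 0.537]
contact_force: [-4.6, -2.2, 4.0]
width: 0.0425
T [ 0.5205 -0.224   0.0602] yaw 30.76 rem x,left mm 1.13 -0.51 tcpz 0.0602 F ax,left,z -5.1 0.4 4.0 tq [-0.37  0.73  0.12] w 0.04246933783582187
```

```bash
python3 -m creep '[{"tx":0,"ty":0,"tz":-0.1,"spin":0},{"tx":0,"ty":0,"tz":-0.1,"spin":0},{"tx":0,"ty":0,"tz":-0.1,"spin":0}]'; python3 st.py;  python3 -m creep '[{"tx":0.1,"ty":0,"tz":0,"spin":0},{"tx":0.1,"ty":0,"tz":0,"spin":0},{"tx":0.1,"ty":0,"tz":0,"spin":0}]'; python3 st.py
```

```text
t: 10.52
tool_pos: [0.5217, -0.223, 0.0605]
tool_rot: [-3.141, -0.0, 0.535]
contact_force: [0.5, -0.3, -3.1]
width: 0.0422
T [ 0.5217 -0.223   0.0605] yaw 30.68 rem x,left mm -0.5 -0.76 tcpz 0.0605 F ax,left,z 0.3 -0.6 -3.1 tq [-0.1  -0.01 -0.01] w 0.042171645911192275
t: 10.77
tool_pos: [0.5225, -0.2223, 0.0608]
tool_rot: [-3.141, -0.0, 0.536]
contact_force: [-0.4, 0.3, -3.7]
width: 0.0422
T [ 0.5225 -0.2223  0.0608] yaw 30.69 rem x,left mm -1.53 -0.94 tcpz 0.0608 F ax,left,z -0.2 0.4 -3.7 tq [-0.02 -0.07  0.02] w 0.04223133417471406
```

That axial force was groove friction. With the roller just clear of the V, I keep advancing to the real plate contact.

```bash
python3 -m creep '[{"tx":0.1,"ty":0.04,"tz":0,"spin":0},{"tx":0.1,"ty":0.04,"tz":0,"spin":0},{"tx":0.1,"ty":0.04,"tz":0,"spin":0}]'; python3 st.py;  python3 -m creep '[{"tx":0.1,"ty":0,"tz":0,"spin":0},{"tx":0.1,"ty":0,"tz":0,"spin":0},{"tx":0.1,"ty":0,"tz":0,"spin":0}]'; python3 st.py
```

```text
t: 11.02
tool_pos: [0.5232, -0.2222, 0.0609]
tool_rot: [-3.141, 0.0, 0.536]
contact_force: [-1.1, 0.5, -4.3]
width: 0.0427
T [ 0.5232 -0.2222  0.0609] yaw 30.7 rem x,left mm -2.19 -0.72 tcpz 0.0609 F ax,left,z -0.7 1.0 -4.3 tq [-0.02  0.08  0.  ] w 0.04268618431719208
t: 11.27
tool_pos: [0.5232, -0.2222, 0.0609]
tool_rot: [-3.141, 0.002, 0.536]
contact_force: [-4.0, -2.7, -3.4]
width: 0.0423
T [ 0.5232 -0.2222  0.0609] yaw 30.72 rem x,left mm -2.18 -0.71 tcpz 0.0609 F ax,left,z -4.8 -0.3 -3.4 tq [-0.38  0.61 -0.04] w 0.04228322024228652
```

Plate contact: 4.8 N axial with no vertical load. Now I press down in steps.

```bash
python3 -m creep '[{"tx":0.04,"ty":0,"tz":0.1,"spin":0},{"tx":0.04,"ty":0,"tz":0.2,"spin":0},{"tx":0.04,"ty":0,"tz":0.2,"spin":0},{"tx":0.04,"ty":0,"tz":0.2,"spin":0}]'; python3 st.py
```

```text
t: 11.6
tool_pos: [0.5234, -0.2223, 0.0602]
tool_rot: [3.141, 0.002, 0.537]
contact_force: [-7.2, -2.3, 4.4]
width: 0.0422
T [ 0.5234 -0.2223  0.0602] yaw 30.76 rem x,left mm -2.23 -0.48 tcpz 0.0602 F ax,left,z -7.4 1.7 4.4 tq [-0.31  1.    0.13] w 0.04220937315045851
```

```bash
python3 -m creep '[{"tx":0,"ty":-0.03,"tz":0.1,"spin":0},{"tx":0,"ty":-0.03,"tz":0.19,"spin":0},{"tx":0,"ty":-0.03,"tz":0.19,"spin":0},{"tx":0,"ty":-0.03,"tz":0.19,"spin":0},{"tx":0,"ty":-0.03,"tz":0.19,"spin":0}]'; python3 st.py
```

```text
t: 12.02
tool_pos: [0.5234, -0.2224, 0.0601]
tool_rot: [3.14, 0.002, 0.537]
contact_force: [-10.0, -2.1, 15.2]
width: 0.0425
T [ 0.5234 -0.2224  0.0601] yaw 30.77 rem x,left mm -2.26 -0.44 tcpz 0.0601 F ax,left,z -9.7 3.3 15.2 tq [-0.18  1.41  0.11] w 0.04245509080268208
```

```bash
python3 -m creep '[{"tx":0,"ty":-0.05,"tz":0.08,"spin":0},{"tx":0,"ty":-0.05,"tz":0.08,"spin":0},{"tx":0,"ty":-0.05,"tz":0.08,"spin":0},{"tx":0,"ty":-0.05,"tz":0.08,"spin":0}]'; python3 st.py; python3 - <<'E'
from h import *
w=cam("wrist","pics/w5.png");cam("side","pics/s5.png")
im=cv2.imread("pics/w5.png");sd=cv2.imread("pics/s5.png")
c=dict(np.load("pics/s5.npz"));p=proj(c,[.5225,-.223,.07])[0];x,y=int(p[0]),int(p[1]);print(p)
cr=cv2.resize(sd[max(0,y-40):y+40,x-50:x+50],(400,320),interpolation=cv2.INTER_CUBIC)
a=cv2.resize(im,(400,300));out=np.zeros((320,800,3),np.uint8);out[:300,:400]=a;out[:,400:]=cr;cv2.imwrite("pics/chk.png",out)
E
python3 st.py
```

```text
t: 12.35
tool_pos: [0.5234, -0.2224, 0.0601]
tool_rot: [3.139, 0.002, 0.537]
contact_force: [-9.9, -2.7, 19.3]
width: 0.0422
T [ 0.5234 -0.2224  0.0601] yaw 30.77 rem x,left mm -2.25 -0.45 tcpz 0.0601 F ax,left,z -9.9 2.8 19.3 tq [-0.2   1.68  0.11] w 0.04220984369856933
[391.86506593 206.26212289]
T [ 0.5234 -0.2224  0.0601] yaw 30.77 rem x,left mm -2.27 -0.41 tcpz 0.0601 F ax,left,z -9.2 3.8 19.3 tq [-0.25  1.63  0.16] w 0.042236103510115294
```

View pics/chk.png

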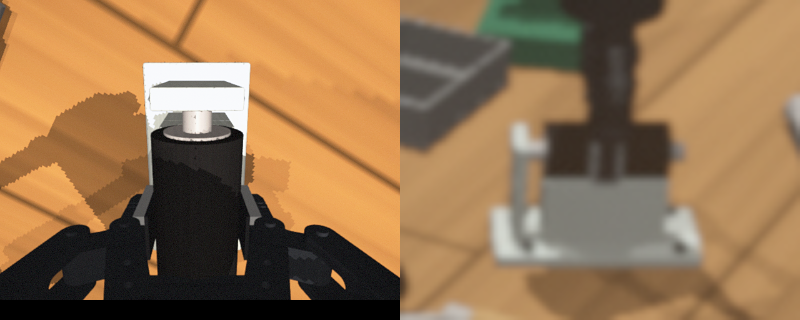

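The wrist half shows the roller along the V, with its stub at about (198,115) touching the plate. The side half shows it lying level on the block, with the front stub at the upright plate. Pressing force holds at 19.3 N, so I'm handing in.

```bash
python3 -c "
from rig import arm
print(arm.finish_job())"
```

```text
the job is handed in; nothing more can be done
None
```

I took the long black roller from the rack, laid it in the V-block with its stub against the end plate, and handed the job in at about 12.5 s with the gripper still pressing it down.

- **Press:** the last reading was 19.3 N downward, unchanged over the last two readings. The roller adds about 3.5 N of its own weight on top of that.
- **End plate:** the plate pushed back with about 9–10 N along the V. I found it with the roller lifted clear of the groove, because an earlier push that felt like the plate turned out to be groove friction.
- **Both faces:** the sideways force was only 3–4 N, so both faces of the V should be carrying load. The width reading held at about 42 mm throughout, so there was no sign of the roller slipping.
- **Pictures:** the last wrist and side views show the roller level in the V with its stub at the plate. I saw the short rollers undisturbed on the rack right after lifting, and did not look at the rest of the bench again.
- **Disagreement:** in the images the plate's inner face measured 54 mm from the base plate's centre, not the stated 57 mm. By touch, contact came about 2 mm past the seat I had estimated from those images. I relied on the contact. The wrist view showed roughly 1 mm of uncertainty in where the roller's tip was.

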